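# Prop up the recipe tablet

### The arm

A 6-joint arm with a two-finger parallel gripper is mounted at the origin on the work surface. World frame = base frame: x ahead of the robot, y to its left, z up, the work surface at z = 0. Lengths are in m, angles in rad, forces in N, time in s.
With the tool pointing down it reaches from about 0.425 to 0.95 m from the base axis. Payload 3.5 kg.
Tool frame: the origin (TCP) lies on the centre line of the jaws, within the pads' length; the fingertips stand 14 mm ahead of it and the grasp point (between the pads) lies 5 mm behind it (ctrl.finger_overhang is the distance from the TCP to the fingertips, in m); z points along the fingers, y is the line along which they close (so a half turn about z gives the same grasp; the last joint's range is limited). The gripper opens to 85 mm and grips with 20 to 120 N. Pads are 22 mm wide; open, the fingers measure 114 mm over their backs; the gripper's body (76 mm by 85 mm) begins 54 mm behind the grasp point. The pads swing forward as they close: fully open they stand 13 mm farther back than shut.
Start: joints at [1.037, 0.286, 1.577, -0, 1.279, -0.15], TCP at [0.253, 0.626, 0.245] pointing down, gripper open.
Joint ranges: [-2.77, 2.77], [-0.9, 2.22], [0.21, 2.48], [-1.53, 4.67], [0.24, 2.81], [-2.84, 2.84]. Speed limits (rad/s): [2.79, 2.79, 3.14, 3.14, 3.14, 3.14].

### API

Orientations are given as a unit quaternion [x, y, z, w].
In Python, from plant import ctrl gives the robot as it stands.
- The arm moves only by the tool send_rows, never from a script. Its argument "moves" is text: rows parted by semicolons, each of 7 numbers parted by spaces: the turn, a rotation vector about the tool's x, y, z in units of 360 degrees (1.0 is 360 degrees), then the shift along the tool's x, y, z in units of 20 cm (1.0 is 20 cm), then the gripper's target within -1 to 1 (fully open at 1, half-way at 0, shut at -1). A call has 1 to 12 rows; each row is the pose to reach, as a shift and turn from the pose commanded when the call began, along the tool's axes at that moment, turning the shorter way round; what a row does not reach only later rows make up. A row lasts 1/8 s, in which the tool goes at most 62.5 mm and 10.7 degrees, less where a joint would pass 70% of its speed; a pose out of reach is approached as far as the arm can. A call with a number of a shift or a turn outside -1 to 1 is refused whole. A call with a gripper value outside its range is refused whole. The fingers move at their own pace and stop on an object; "newtons" is the grip in N (left out, the last holds). Time passes only in rows, so rows that repeat a pose let the fingers close. It gives the time, the measured TCP pose, the force, the opening and the grip force at its end, in the units of the state.
- ctrl.get_state(): the state, without advancing time (a new reading comes with each control period).
- ctrl.read_camera(name): name is "scene" or "top"; returns a dict with "image" (400x640x3 uint8, red, green, blue), "fovy" (degrees; the focal length in pixels is half the picture's height over the tangent of half this angle, whatever the lens; pixels are square), "cx", "cy" (the principal point, pixels), "extrinsics" (4x4, takes a point from camera to world coordinates). Camera axes: x right, y up, looking along -z (the intrinsics and any distortion apply to the point x, -y, -z); pixel columns grow to the right and rows downward; lengths in m; the calibration is good to about 2 mm. A picture is of the moment at which its call begins. There is no depth.
- ctrl.sign_off(): hands the job in; it is judged then, once.
The state is a dict: "time": time; "qpos": joint angles; "dq": joint speeds; "joint_efforts": joint torques, N m; "eef_pos": TCP position; "tcp_rot": TCP orientation; "contact_force": force on the tool from outside, world axes, zero at the start; "wrist_torque": the same for the moment, N m; "opening": opening from 0.0 (shut) to 1.0 (fully open); "finger_force": force on a finger pad.
Only numpy, scipy, OpenCV 4.12 (cv2) and the standard library are available. Lean on these libraries where they do the work, as an engineer would, in place of code of your own. Each camera call takes 0.05 s, during which the arm holds its last target. There are 200 camera calls.

### The job

The recipe tablet on the light-wood stand with the red crossbar lies too flat for the cook to read. Raise its backrest to 60 degrees from the counter, then let go so that it stays there by itself. Leave the dark stand with the open cookbook as it is.

Things in the scene. Friction and masses are not known exactly. Their poses are not given: they have to be found in the camera images.
- tablet_rest (a joint): Friction hinge of the tablet stand's backrest, in rad: 0 = backrest lying flat, growing as it is raised, 1.05 = 60 degrees above the counter, end stop at 1.75. It stays where it is left; raising it takes about 6 to 10 N across the crossbar, and there is no spring. The backrest (200 mm long from the hinge, 120 mm wide, 10 mm thick, light wood) carries a black tablet with a bright screen, on its upper face, the one that faces the cook beyond the counter (+x).
- tablet_bar (a point): Middle of the red round crossbar along the free top edge of the tablet stand's backrest, 210 mm from the hinge line: 16 mm in diameter, 240 mm long along this point's y axis, sticking out freely 60 mm beyond the backrest at either end (gripping places about 93 mm from the middle, either way along y; the bar can turn between the fingers). This point turns with the backrest: its -x axis points away from the hinge, its z axis out of the screen.
- tablet_hinge (a point): Middle of the tablet stand's hinge line, 35 mm above the counter, on the side of the stand away from the robot. This point does not turn with the backrest: its y axis is the hinge line, its z axis is up, and the backrest reaches from it towards its -x side (towards the robot) and rises from there. The stand's base (light wood, 170 x 130 mm, 16 mm thick) is fixed to the counter and reaches from 15 mm beyond the hinge line to 155 mm on the robot's side of it.
- book_bar (a point): Middle of the black crossbar of the other stand, dark wood with an open cookbook, built to the same measures as the tablet stand and with the same kind of hinge; y along the bar. Not to be moved.

How it is judged:
By the outcome, as a careful person would: the job done as asked, in the order asked, and still so for the second after the job is handed in, with the robot touching nothing.
It also fails if it takes over 35 s, if anything falls off the work surface, if the arm or the gripper's body presses on something with over 40 N, if the wrist force passes 120 N, or if a joint passes its speed limit or range.

## Working session

There is one attempt and no reset: what is moved stays moved. The work goes in short steps, Python scripts to look and compute and a tool call to move; the robot and the scene stay as the last step left them, time stands still between calls to the robot, and variables do not carry over. Pictures are saved under pics/ and viewed, at most 10 in all, crops included, and the job is handed in when it is done.

Besides the shell and the picture viewer there is one more tool, called after "Call:" by a JSON object that holds its "name" and its "arguments". send_rows: Moves the arm, as the interface text tells. Its arguments: {"type":"object","properties":{"moves":{"type":"string"},"newtons":{"type":"number"}},"required":["moves"]}

```bash
mkdir -p pics; ls; python3 - <<'E'
from plant import ctrl
import cv2
for n in("scene","top"):
    d=ctrl.read_camera(n);cv2.imwrite(f"pics/{n}0.png",d["image"][:,:,::-1])
    print(n,{k:v for k,v in d.items() if k!="image"})
print(ctrl.get_state())
E
```

```text
pics
scene {'fovy': 56.8089721234839, 'cx': 319.8935915060788, 'cy': 199.21973376126098, 'extrinsics': array([[-0.45707388, -0.70166142,  0.5465846 ,  1.07728382],
       [ 0.8893417 , -0.36914241,  0.26982443,  0.22753444],
       [ 0.01244216,  0.60943017,  0.79274211,  0.77553922],
       [ 0.        ,  0.        ,  0.        ,  1.        ]])}
top {'fovy': 44.91982749007157, 'cx': 327.4964022565208, 'cy': 202.6770900734559, 'extrinsics': array([[-0.0124466 ,  0.98549207, -0.16926445,  0.43542067],
       [-0.99980548, -0.01485564, -0.01297345, -0.00985368],
       [-0.01529977,  0.16907005,  0.98548528,  0.97229141],
       [ 0.        ,  0.        ,  0.        ,  1.        ]])}
{'time': 0.1, 'qpos': array([ 1.03699423e+00,  2.87122622e-01,  1.57805579e+00,  2.70359341e-07,
        1.27860103e+00, -1.50026233e-01]), 'dq': array([ 0.00204755, -0.0017495 , -0.00136878,  0.0016236 ,  0.00163785,
        0.00247581]), 'joint_efforts': array([ 1.97269619e-04, -4.07293510e+01, -2.93700743e+01, -1.38706787e-04,
        3.41455489e-03, -8.02079597e-06]), 'eef_pos': array([0.25242981, 0.62540325, 0.24404146]), 'tcp_rot': array([ 1.90712438e-01,  9.81645339e-01, -1.03006093e-03, -3.66727827e-04]), 'contact_force': array([ 0.54068921,  0.4473119 , -0.69892129]), 'wrist_torque': array([ 0.0301627 , -0.024967  , -0.05613012]), 'finger_force': 0.0, 'opening': 0.9998208805697913}
```

View pics/scene0.png

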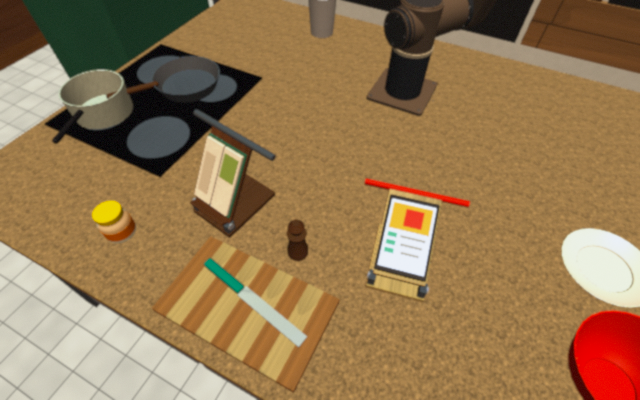

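View pics/top0.png

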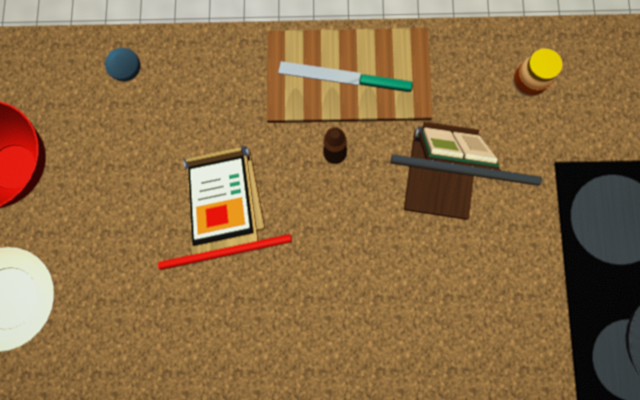

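The scene view shows the tablet stand with red bar ends at (366,182) and (468,204), and hinge ends at about (371,277) and (423,291). In the top view the bar ends are at (160,266) and (291,238), and the hinge ends at (187,163) and (246,151). The dark book stand is at negative y, well away from it.

```bash
cat > h.py <<'E'
import numpy as np, cv2
from scipy.optimize import least_squares
from plant import ctrl
def proj(d,P):
    E=d["extrinsics"];p=(np.atleast_2d(P)-E[:3,3])@E[:3,:3]
    f=200/np.tan(np.radians(d["fovy"])/2)
    return np.c_[d["cx"]+f*p[:,0]/-p[:,2], d["cy"]+f*-p[:,1]/-p[:,2]]
def barends(im):
    im=im.astype(int);m=((im[...,0]>130)&(im[...,1]<60)&(im[...,2]<60)).astype(np.uint8)
    n,l,s,c=cv2.connectedComponentsWithStats(m)
    best=None
    for i in range(1,n):
        if s[i,4]<150: continue
        ys,xs=np.nonzero(l==i);r=cv2.minAreaRect(np.c_[xs,ys].astype(np.float32))
        a=max(r[1])/max(min(r[1]),1)
        if best is None or a>best[0]: best=(a,r,xs,ys)
    a,r,xs,ys=best
    b=cv2.boxPoints(r);
    if np.linalg.norm(b[0]-b[1])<np.linalg.norm(b[1]-b[2]): e=[(b[0]+b[1])/2,(b[2]+b[3])/2]
    else: e=[(b[1]+b[2])/2,(b[3]+b[0])/2]
    return np.array(sorted(e,key=lambda q:q[0])),a
def model(h):  # hx,hy,yaw,theta -> bar -y end, +y end, mid
    x,y,w,t=h;u=np.array([-np.cos(w),-np.sin(w),0]);v=np.array([-np.sin(w),np.cos(w),0])
    H=np.array([x,y,.035]);B=H+.21*(np.cos(t)*u+np.sin(t)*np.array([0,0,1]))
    return H,B,v
E
python3 - <<'E'
from h import *
S=ctrl.read_camera("scene");T=ctrl.read_camera("top")
es,a=barends(S["image"]);et,b=barends(T["image"]);print(es,a,et,b)
et=et[::-1]
hs=np.array([[371,277],[423,291.]]);ht=np.array([[246,151],[187,163.]])
def res(p,hinge=True):
    H,B,v=model(p);P=[B-.12*v,B+.12*v];Q=[H-.06*v,H+.06*v]
    r=[proj(S,P)-es,proj(T,P)-et]
    r+=[.4*(proj(S,Q)-hs),.4*(proj(T,Q)-ht)]
    return np.concatenate(r).ravel()
f=least_squares(res,[.7,.2,0,.3],loss="soft_l1");print(f.x,res(f.x).round(1).reshape(-1,2).tolist());H,B,v=model(f.x);print(H,B,v)
# free triangulation
for i in range(2):
    g=least_squares(lambda X:np.r_[(proj(S,X)-es[i])[0],(proj(T,X)-et[i])[0]],[.5,.2,.1]);print(g.x,g.fun)
    g=least_squares(lambda X:np.r_[(proj(S,X)-hs[i])[0],(proj(T,X)-ht[i])[0]],[.5,.2,.1]);print("h",g.x,g.fun)
for n,d,c in(("s",S,(340,160)),("t",T,(140,130))):
    k=d["image"][c[1]:c[1]+150,c[0]:c[0]+170,::-1];cv2.imwrite(f"pics/c{n}.png",cv2.resize(k,None,fx=3,fy=3,interpolation=2))
E
```

```text
[[365.01913 180.91331]
 [468.28433 203.71211]] 18.049784903057844 [[157.87274 265.39526]
 [290.51993 237.46951]] 16.24691540344277
[0.69053641 0.22471758 0.19486999 0.3670939 ] [[-0.8, 0.1], [0.1, 0.5], [-0.4, -0.1], [-0.0, -0.1], [-0.8, -0.9], [0.5, -0.7], [-0.2, 0.4], [-0.2, 0.5]]
[0.69053641 0.22471758 0.035     ] [0.49823769 0.18676267 0.11036994] [-0.19363899  0.98107285  0.        ]
[0.52106656 0.06919849 0.11043194] [-0.63587408 -0.05279844 -0.45588908  0.16135441]
h [0.70433773 0.16828571 0.03113926] [-1.56097218 -0.10962133 -1.3685781   0.46146878]
[0.47483095 0.30400032 0.11158737] [ 0.02925419 -0.0008497   0.02274451 -0.00483911]
h [0.68207907 0.28317591 0.03248392] [ 0.28613257  0.00488254  0.26145693 -0.07043636]
```

Both cameras agree to within a pixel. The bar middle is at (0.498, 0.187, 0.110), the stand yaw is about 11° and the backrest angle is about 21°. I'll go to the +y end of the bar, on the side away from the cookbook.

Call:
{"name": "send_rows", "arguments": {"moves": "0 0 0.03 -0.2 -0.14 0 1;0 0 0.055 -0.4 -0.28 0 1;0 0 0.08 -0.6 -0.42 0 1;0 0 0.105 -0.75 -0.53 0 1;0 0 0.13 -0.85 -0.6 0 1;0 0 0.158 -0.85 -0.6 0 1;0 0 0.158 -0.85 -0.6 0 1;0 0 0.158 -0.85 -0.6 0 1"}}

```text
time: 1.2
eef_pos: [0.3652, 0.4511, 0.2452]
tcp_rot: [0.634, 0.773, -0.0, -0.0]
contact_force: [0.8, 0.3, 0.5]
opening: 1.002
finger_force: 0.0
```

```bash
cat > rel.py <<'E'
import sys
from h import *
from scipy.spatial.transform import Rotation as R
def rel(P,yaw=0.195):
    s=ctrl.get_state();r=R.from_quat(s["tcp_rot"]);M=r.as_matrix()
    Y=np.array([np.cos(yaw),np.sin(yaw),0]);Y*=np.sign(Y@M[:,1]);Z=np.array([0,0,-1.])
    G=R.from_matrix(np.c_[np.cross(Y,Z),Y,Z])
    print("turn",((r.inv()*G).as_rotvec()/(2*np.pi)).round(4),"shift",(M.T@(np.array(P)-s["eef_pos"])/.2).round(4),s["eef_pos"].round(4),s["qpos"].round(2))
E
python3 - <<'E'
from rel import *
H,B,v=model([.6905,.2247,.1949,.367]);G=B+.093*v;print(G)
rel(G+[0,0,.07])
E
```

```text
[0.48018431 0.27797719 0.11035153]
turn [-0.      0.      0.0003] shift [-0.9614  0.3943  0.3241] [0.3652 0.4511 0.2452] [0.72 0.08 1.81 0.   1.25 0.52]
```

Call:
{"name": "send_rows", "arguments": {"moves": "0 0 0 -0.25 0.1 0.08 1;0 0 0 -0.5 0.2 0.16 1;0 0 0 -0.75 0.3 0.24 1;0 0 0 -0.9 0.37 0.3 1;0 0 0 -0.961 0.394 0.324 1;0 0 0 -0.961 0.394 0.324 1;0 0 0 -0.961 0.394 0.324 1"}}

```text
time: 2.08
eef_pos: [0.4795, 0.2788, 0.1811]
tcp_rot: [0.635, 0.773, 0.0, 0.0]
contact_force: [0.1, -0.3, -0.0]
opening: 1.003
finger_force: 0.0
```

```bash
python3 - <<'E'
from rel import *
H,B,v=model([.6905,.2247,.1949,.367]);G=B+.093*v
rel(G+[0,0,-.005])
S=ctrl.read_camera("scene");k=S["image"][100:250,350:550,::-1];cv2.imwrite("pics/near.png",cv2.resize(k,None,fx=4,fy=4,interpolation=2))
E
```

```text
turn [ 0.0001 -0.0001  0.0002] shift [-0.0048  0.0023  0.3789] [0.4795 0.2788 0.1811] [0.34 0.08 1.93 0.   1.12 0.15]
```

View pics/near.png

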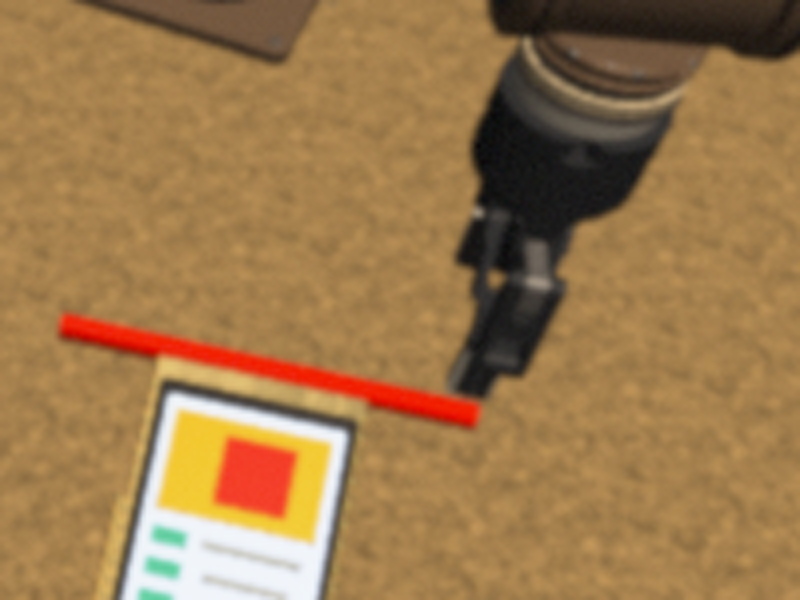

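The near crop shows the open jaws above the bar's +y end. The fingertip is at (470,390) and the bar end at (478,412), as expected. I'll descend and close.

Call:
{"name": "send_rows", "arguments": {"moves": "0 0 0 -0.002 0.001 0.12 1;0 0 0 -0.004 0.002 0.22 1;0 0 0 -0.004 0.002 0.3 1;0 0 0 -0.004 0.002 0.35 1;0 0 0 -0.004 0.002 0.379 1;0 0 0 -0.004 0.002 0.379 1;0 0 0 -0.004 0.002 0.379 1"}}

```text
time: 3.0
eef_pos: [0.4809, 0.2771, 0.1054]
tcp_rot: [0.635, 0.772, 0.001, 0.0]
contact_force: [0.8, -0.3, -0.3]
opening: 0.999
finger_force: 0.0
```

Call:
{"name": "send_rows", "arguments": {"moves": "0 0 0 0 0 0 0;0 0 0 0 0 0 -0.5;0 0 0 0 0 0 -1;0 0 0 0 0 0 -1;0 0 0 0 0 0 -1;0 0 0 0 0 0 -1;0 0 0 0 0 0 -1;0 0 0 0 0 0 -1", "newtons": 60}}

```text
time: 4.0
eef_pos: [0.4799, 0.2768, 0.1047]
tcp_rot: [0.635, 0.772, -0.001, -0.0]
contact_force: [-3.4, -1.2, 3.3]
opening: 0.167
finger_force: 58.5
```

```bash
cat > ang.py <<'E'
from rel import *
S=ctrl.read_camera("scene");T=ctrl.read_camera("top")
for n,d in(("scene",S),("top",T)):
    e,a=barends(d["image"]);print(n,e.round(1).tolist(),round(a,1))
    for t in (.3,.367,.45,1.0,1.05,1.1):
        H,B,v=model([.6905,.2247,.1949,t]);print(t,proj(d,[B-.12*v,B+.12*v]).round(1).tolist())
s=ctrl.get_state();print(s["eef_pos"],s["contact_force"],s["opening"],s["finger_force"])
E
python3 ang.py; python3 - <<'E'
from rel import *
s=ctrl.get_state();M=R.from_quat(s["tcp_rot"]).as_matrix()
f=lambda t:model([.6905,.2247,.1949,t])[1]
for t in np.linspace(.367,1.12,13): print(round(t,3),(M.T@(f(t)-f(.367))/.2).round(3))
E
```

```text
scene [[365.1000061035156, 181.39999389648438], [452.0, 200.0]] 15.0
0.3 [[364.0, 183.2], [466.5, 206.1]]
0.367 [[364.2, 181.0], [468.3, 204.2]]
0.45 [[364.4, 178.7], [470.6, 202.2]]
1.0 [[361.2, 178.3], [484.1, 205.6]]
1.05 [[360.6, 179.8], [485.1, 207.5]]
1.1 [[359.8, 181.5], [486.0, 209.7]]
top [[174.0, 262.0], [290.3999938964844, 237.89999389648438]] 14.0
0.3 [[291.3, 240.6], [160.9, 268.2]]
0.367 [[290.2, 237.4], [157.9, 265.4]]
0.45 [[288.6, 232.7], [154.0, 261.1]]
1.0 [[274.5, 181.2], [127.5, 211.9]]
1.05 [[273.1, 175.1], [125.3, 205.9]]
1.1 [[271.6, 168.9], [123.1, 199.8]]
[0.47992221 0.27679039 0.10469627] [-3.46755298 -0.43095322  3.51155567] 0.16507739103847285 58.55613827705383
0.367 [0. 0. 0.]
0.43 [ 0.     0.025 -0.061]
0.493 [ 0.     0.055 -0.12 ]
0.555 [ 0.     0.088 -0.177]
0.618 [ 0.     0.124 -0.232]
0.681 [ 0.     0.164 -0.284]
0.744 [ 0.     0.207 -0.334]
0.806 [ 0.     0.253 -0.381]
0.869 [ 0.     0.302 -0.426]
0.932 [ 0.     0.353 -0.467]
0.995 [ 0.     0.407 -0.504]
1.057 [ 0.     0.464 -0.538]
1.12 [ 0.     0.522 -0.569]
```

The bar is gripped: the opening is about 14 mm at 58 N. I'll follow the arc, keeping the tool vertical.

Call:
{"name": "send_rows", "arguments": {"moves": "0 0 0 0 0.012 -0.03 -1;0 0 0 0 0.025 -0.061 -1;0 0 0 0 0.04 -0.091 -1;0 0 0 0 0.055 -0.12 -1;0 0 0 0 0.088 -0.177 -1;0 0 0 0 0.124 -0.232 -1;0 0 0 0 0.164 -0.284 -1"}}

```text
time: 4.97
eef_pos: [0.5105, 0.2829, 0.1618]
tcp_rot: [0.635, 0.772, -0.003, -0.002]
contact_force: [-8.7, -1.0, -5.5]
opening: 0.16
finger_force: 58.8
```

```bash
python3 - <<'E'
from h import *
S=ctrl.read_camera("scene");T=ctrl.read_camera("top")
s=ctrl.get_state();print(s["eef_pos"],s["contact_force"],s["wrist_torque"],s["opening"],s["finger_force"])
es=barends(S["image"])[0][0];et=barends(T["image"])[0][1];print(es,et)
g=least_squares(lambda t:np.r_[(lambda H,B,v:np.r_[(proj(S,B-.12*v)-es)[0],(proj(T,B-.12*v)-et)[0]])(*model([.6905,.2247,.1949,t[0]]))],[.6]);print(g.x,g.fun)
f=lambda t:model([.6905,.2247,.1949,t])[1]
for t in (.744,.806,.869,.932,.995,1.047): print(t,((f(t)-f(.681))@[[0],[0],[1]]/-.2).round(3))
E
```

```text
[0.51206329 0.28316974 0.16401673] [-9.83071324 -2.02168067  0.57764747] [-0.31743899  1.75016395  0.01100975] 0.15994051908482906 58.882357478141785
[364.85074 175.71297] [283.94208 215.71571]
[0.67153861] [-0.85818599 -0.57229342 -0.37899025  0.18977844]
0.744 [-0.05]
0.806 [-0.097]
0.869 [-0.141]
0.932 [-0.182]
0.995 [-0.22]
1.047 [-0.248]
```

Call:
{"name": "send_rows", "arguments": {"moves": "0 0 0 0 0.02 -0.024 -1;0 0 0 0 0.043 -0.05 -1;0 0 0 0 0.089 -0.097 -1;0 0 0 0 0.138 -0.142 -1;0 0 0 0 0.189 -0.183 -1;0 0 0 0 0.243 -0.22 -1;0 0 0 0 0.27 -0.237 -1;0 0 0 0 0.29 -0.249 -1;0 0 0 0 0.29 -0.249 -1;0 0 0 0 0.29 -0.249 -1;0 0 0 0 0.29 -0.249 -1"}}

```text
time: 6.45
eef_pos: [0.5687, 0.2945, 0.2164]
tcp_rot: [0.635, 0.772, -0.001, -0.001]
contact_force: [-11.7, -2.3, 4.7]
opening: 0.163
finger_force: 58.9
```

```bash
cat > fit.py <<'E'
from h import *
S=ctrl.read_camera("scene");T=ctrl.read_camera("top")
s=ctrl.get_state();print(s["time"],s["eef_pos"],s["contact_force"],s["wrist_torque"],s["opening"])
bs=barends(S["image"])[0];bt=barends(T["image"])[0];print(bs,bt)
es=bs[0];et=bt[1]
F=lambda t:(lambda H,B,v:np.r_[(proj(S,B-.12*v)-es)[0],(proj(T,B-.12*v)-et)[0]])(*model([.6905,.2247,.1949,t[0]]))
g=least_squares(F,[.9]);print(g.x,np.degrees(g.x),g.fun)
cv2.imwrite("pics/fit_%d.png"%(s["time"]*100),np.hstack([S["image"][130:310,310:550,::-1],T["image"][120:300,100:340,::-1]]))
E
python3 fit.py
```

```text
6.55 [0.56874208 0.294499   0.21634911] [-12.43647793  -1.64224311   6.32796229] [-0.46547626  2.30167307  0.02080435] 0.15986020857112992
[[361.75073 180.18437]
 [466.5279  202.24272]] [[142.35236 202.70297]
 [273.49716 175.56955]]
[1.04588951] [59.92505481] [-1.13684394 -0.55668619 -0.30537465  0.05758634]
```

Measured 59.9°. Now I'll release and retreat straight up.

Call:
{"name": "send_rows", "arguments": {"moves": "0 0 0 0 0 0 -0.5;0 0 0 0 0 0 -0.2;0 0 0 0 0 0 0.2;0 0 0 0 0 0 0.5;0 0 0 0 0 0 0.5;0 0 0 0 0 0 0.5;0 0 0 0 0 0 0.5;0 0 0 0 0 -0.1 0.5;0 0 0 0 0 -0.25 0.5;0 0 0 0 0 -0.4 0.5;0 0 0 0 0 -0.5 0.5;0 0 0 0 0 -0.5 0.5"}}

```text
time: 8.05
eef_pos: [0.5703, 0.2947, 0.3145]
tcp_rot: [0.635, 0.772, 0.002, 0.001]
contact_force: [-0.7, -0.9, 0.2]
opening: 0.749
finger_force: 0.0
```

```bash
python3 fit.py; ls pics
```

```text
8.15 [0.56916183 0.29428957 0.31063847] [ 0.4369736   0.71876029 -1.19551469] [-0.01232835 -0.02468311 -0.00281867] 0.7468442495072491
[[361.6461  179.60205]
 [485.45193 206.9545 ]] [[125.19273 206.09805]
 [273.46637 175.42075]]
[1.04600468] [59.93165347] [-1.03381467  0.02933097 -0.27797518  0.19223115]
cs.png
ct.png
fit_655.png
fit_815.png
near.png
scene0.png
top0.png
```

View pics/fit_815.png

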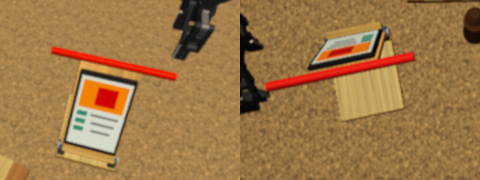

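The picture shows the backrest raised and the gripper clear of the bar's +y end, at (175,76) in the left half. The fit with both bar ends visible again gives 59.9°.

```bash
python3 -c "
from plant import ctrl
print(ctrl.sign_off())"
```

```text
the job is handed in; nothing more can be done
None
```

The tablet backrest stands by itself at about 59.9° by camera measurement, the gripper is clear of it, the cookbook stand was never approached, and the job is handed in at about 8 s of robot time.

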